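# Find the socket that fits the mounting-foot nut

### The job

Find which of the three sockets fits the brass nut on the mounting foot nearest the robot, trying them on if need be: the right one is the smallest that goes down over the nut. Finish while still holding that socket in the gripper, upright and pushed fully home on the nut, with the other two sockets standing mouth down on the bench. Leave the other things on the bench where they are.

Things in the scene. Friction and masses are not known exactly. Their poses are not given: they have to be found in the camera images.
- socket_small: the small of three steel sockets, about 120 g, standing mouth down: hexagonal tube 27 mm across outer flats, 30 tall; hex hole from below 19 mm across flats, 24 deep; on top, coaxial, a dark hex adapter to grip, 22 mm across flats, 36 tall (66 overall). Origin: centre of the mouth (underside); z up the axis. All its hexagons have flats facing +x, -x and every 60 degrees on
- socket_medium: the medium of three steel sockets, about 150 g, standing mouth down: hexagonal tube 32 mm across outer flats, 30 tall; hex hole from below 24 mm across flats, 24 deep; on top, coaxial, a dark hex adapter to grip, 22 mm across flats, 36 tall (66 overall). Origin: centre of the mouth (underside); z up the axis. All its hexagons have flats facing +x, -x and every 60 degrees on
- socket_large: the large of three steel sockets, about 180 g, standing mouth down: hexagonal tube 37 mm across outer flats, 30 tall; hex hole from below 29 mm across flats, 24 deep; on top, coaxial, a dark hex adapter to grip, 22 mm across flats, 36 tall (66 overall). Origin: centre of the mouth (underside); z up the axis. All its hexagons have flats facing +x, -x and every 60 degrees on
- foot_a: one of three dark mounting feet fixed to the bench, 64 x 110 mm (y lengthwise), 12 mm thick, with a 64 x 64 mm middle 30 mm tall that carries a nut. Origin: centre of the underside. They differ only in the nut. The one to work on is nearest the robot (x below 0.65 m); the others stand at the back (x above 0.73 m)
- foot_a_nut (a point): centre of the underside of that foot's fixed brass hex nut, on the foot's top 30 mm above the bench. Nut 14 mm tall, its top 2.5 mm narrower by 2.5 mm; a 10 mm stud stands 4 mm above it. Across flats 17 mm on one foot, 22 on another, 27 on the third: which is not told. Axes as the foot's; nut flats face +x, -x and every 60 degrees on
- foot_b: one of three dark mounting feet fixed to the bench, 64 x 110 mm (y lengthwise), 12 mm thick, with a 64 x 64 mm middle 30 mm tall that carries a nut. Origin: centre of the underside. They differ only in the nut. The one to work on is nearest the robot (x below 0.65 m); the others stand at the back (x above 0.73 m)
- foot_b_nut (a point): centre of the underside of that foot's fixed brass hex nut, on the foot's top 30 mm above the bench. Nut 14 mm tall, its top 2.5 mm narrower by 2.5 mm; a 10 mm stud stands 4 mm above it. Across flats 17 mm on one foot, 22 on another, 27 on the third: which is not told. Axes as the foot's; nut flats face +x, -x and every 60 degrees on
- foot_c: one of three dark mounting feet fixed to the bench, 64 x 110 mm (y lengthwise), 12 mm thick, with a 64 x 64 mm middle 30 mm tall that carries a nut. Origin: centre of the underside. They differ only in the nut. The one to work on is nearest the robot (x below 0.65 m); the others stand at the back (x above 0.73 m)
- foot_c_nut (a point): centre of the underside of that foot's fixed brass hex nut, on the foot's top 30 mm above the bench. Nut 14 mm tall, its top 2.5 mm narrower by 2.5 mm; a 10 mm stud stands 4 mm above it. Across flats 17 mm on one foot, 22 on another, 27 on the third: which is not told. Axes as the foot's; nut flats face +x, -x and every 60 degrees on
- screwdriver: bystander, loose on the bench, to be left alone: screwdriver, 190 mm long, lying; origin near its middle
- case: bystander, loose on the bench, to be left alone: closed white plastic case, 110 x 70 x 26 mm; origin near the middle of its underside
- washer: bystander, loose on the bench, to be left alone: steel washer, 28 mm across, 4 mm thick; origin near the middle of its underside
- hexkey: bystander, loose on the bench, to be left alone: L-shaped hex key, 90 x 25 mm, 6 mm thick, lying flat, its origin on the long leg; origin near the middle of its underside
- pad: bystander, loose on the bench, to be left alone: blue plastic block, 80 x 50 x 24 mm; origin near the middle of its underside
- post_base: bystander, loose on the bench, to be left alone: steel optics post on a round foot, 40 mm across, 50 mm tall; origin near the middle of its underside
- clamp_fork: bystander, loose on the bench, to be left alone: dark steel clamping fork, 64 x 34 x 8 mm, lying flat; origin near the middle of its underside
Things that resemble listed ones, but are neither listed nor needed, are in the scene too. What is shaped like the socket_small but orange is not meant.

How it is judged:
At the end, for the whole second after the job is handed in: On the nearest foot the socket 2 mm wider than the nut is seated: mouth within 3 mm of the foot top and of the nut axis, upright within 0.07 rad, at rest, gripped with over 2 N; the other two stand on the bench (6 mm, 0.1 rad), at rest (((world x of foot_a_nut below 0.68 m and horizontal distance between socket_medium and foot_a_nut below 0.003 m and z of socket_medium in the frame of foot_a_nut between -0.003 and 0.003 m and angle between socket_medium's own z axis and vertical below 0.07 rad and contact force between the fingers and socket_medium above 2 N and linear speed of socket_medium below 0.01 m/s and height (world z) of each of socket_small, socket_large below 0.006 m and angle between each of socket_small, socket_large's own z axis and vertical below 0.1 rad and linear speed of each of socket_small, socket_large below 0.02 m/s) or (world x of foot_b_nut below 0.68 m and horizontal distance between socket_large and foot_b_nut below 0.003 m and z of socket_large in the frame of foot_b_nut between -0.003 and 0.003 m and angle between socket_large's own z axis and vertical below 0.07 rad and contact force between the fingers and socket_large above 2 N and linear speed of socket_large below 0.01 m/s and height (world z) of each of socket_small, socket_medium below 0.006 m and angle between each of socket_small, socket_medium's own z axis and vertical below 0.1 rad and linear speed of each of socket_small, socket_medium below 0.02 m/s) or (world x of foot_c_nut below 0.68 m and horizontal distance between socket_small and foot_c_nut below 0.003 m and z of socket_small in the frame of foot_c_nut between -0.003 and 0.003 m and angle between socket_small's own z axis and vertical below 0.07 rad and contact force between the fingers and socket_small above 2 N and linear speed of socket_small below 0.01 m/s and height (world z) of each of socket_medium, socket_large below 0.006 m and angle between each of socket_medium, socket_large's own z axis and vertical below 0.1 rad and linear speed of each of socket_medium, socket_large below 0.02 m/s))); the arm keeps its last pose, push and grip.
It fails at once if a bystander is moved by more than 30 mm (distance of any of screwdriver, case, washer, hexkey, pad, post_base, clamp_fork from where it was at the start of the episode above 0.03 m).
It also fails if it takes over 70 s, if anything falls off the work surface, if the arm or the gripper's body presses on something with over 40 N, if the wrist force passes 120 N, or if a joint passes its speed limit or range.

### The arm

A 6-joint arm with a two-finger parallel gripper is mounted at the origin on the work surface. World frame = base frame: x ahead of the robot, y to its left, z up, the work surface at z = 0. Lengths are in m, angles in rad, forces in N, time in s.
With the tool pointing down it reaches from about 0.35 to 0.85 m from the base axis. Payload 8.1 kg.
Tool frame: the origin (TCP) lies on the centre line of the jaws, within the pads' length; the fingertips stand env.tip_extent ahead of it and the grasp point (between the pads) lies 2 mm behind it (env.tip_extent is the distance from the TCP to the fingertips, in m); z points along the fingers, y is the direction in which the jaws open and shut (so a half turn about z gives the same grasp; the last joint's range is limited). The gripper opens to 85 mm and grips with 20 to 120 N. Pads are 22 mm wide; open, the fingers measure 114 mm over their backs; the gripper's body (76 mm by 85 mm) begins 54 mm behind the grasp point. The pads swing forward as they close: fully open they stand 13 mm farther back than shut.
Start: joints at [1.107, 0.13, 1.488, -0, 1.523, -0.085], TCP at [0.222, 0.557, 0.248] pointing down, gripper open.
Joint ranges: [-2.96, 2.96], [-0.89, 2.26], [0.02, 2.5], [-1.34, 4.48], [0, 2.73], [-2.66, 2.66]. Speed limits (rad/s): [2.39, 2.39, 2.79, 3.14, 3.14, 3.14].

### API

Orientations are given as a unit quaternion [w, x, y, z].
In Python, from cell import env gives the robot as it stands.
- The arm moves only by the tool apply_moves, never from a script. Its argument "increments" is a list that holds one entry, the list of rows, each a list of 7 numbers: the shift along the tool's x, y, z in m, then the turn, a rotation vector about the tool's x, y, z in rad, then the closure in counts, from 0 (fully open) to 255 (shut). A call has 1 to 12 rows; each row shifts and turns the pose as measured when the row begins, along the tool's axes as they then stand; what a row does not reach is not made up. A row lasts 1/8 s, in which the tool goes at most 62.5 mm and 10.7 degrees, less where a joint would pass 70% of its speed; a pose out of reach is approached as far as the arm can. A call with a gripper value outside its range is refused whole. The fingers move at their own pace and stop on an object; "squeeze" is the grip in N (left out, the last holds). Time passes only in rows, so rows that do not move let the fingers close. It gives the time, the measured TCP pose, the force and the opening at its end, in the units of the state.
- env.state(): the state, without advancing time (a new reading comes with each control period).
- env.get_image(name): name is "scene" or "top"; returns a dict with "image" (420x560x3 uint8, red, green, blue), "K" (3x3 intrinsics, pixels), "dist" ([k1, k2, p1, p2, k3] as OpenCV has them; the pictures are not rectified), "position" and "orientation" of the camera in the world. Camera axes: x right, y down, z forward; pixel columns grow to the right and rows downward; lengths in m; the calibration is good to about 2 mm. A picture is of the moment at which its call begins. There is no depth.
- env.sign_off(): hands the job in, once; it reports no verdict.
Trained networks look in a picture, given as the dict that the camera call returned (one of the last four; its "shot" number tells which), for a name from the list of things; names that differ only in an ending like _2 or _b are one class to them, and where a whole thing is asked for, a point or a joint stands for the part that bears it (a point fixed in the world has none). Each returns a list of dicts, best first, with "p" (0 to 1); they miss things now and then, are a little off and sometimes report something else, mostly with a low value. They report only what shows in the picture. A call takes as long as a camera call. They do not tell look-alikes from the thing itself.
- env.trace(query, picture): "region" (420x560 bool, what is visible of it) and "at" ([row, column] in pixels, amid what is visible of it).
The state is a dict: "t": time; "qpos": joint angles; "dq": joint speeds; "tau": joint torques, N m; "tcp_pos": TCP position; "eef_rot": TCP orientation; "force": force on the tool from outside, world axes, zero at the start; "torque": the same for the moment, N m; "opening": finger opening in m.
Only numpy, scipy, OpenCV 4.12 (cv2) and the standard library are available. Lean on these libraries where they do the work, as an engineer would, in place of code of your own. Each camera call takes 0.05 s, during which the arm holds its last target. There are 200 camera calls.

## Working session

There is one attempt and no reset: what is moved stays moved. The work goes in short steps, Python scripts to look and compute and a tool call to move; the robot and the scene stay as the last step left them, time stands still between calls to the robot, and variables do not carry over. Pictures are saved under pics/ and viewed, about 8 in all and at most 12, crops included, and the job is handed in when it is done.

Besides the shell and the picture viewer there is one more tool, called after "Request:" as name([rows], argument=value, ...), one row to a line, values as JSON. apply_moves: Moves the arm, as the interface text tells. Its arguments: {"type":"object","properties":{"increments":{"type":"array"},"squeeze":{"type":"number"}},"required":["increments"]}

```bash
mkdir -p pics; ls; cat > h.py <<'E'
import numpy as np, cv2
from scipy.spatial.transform import Rotation as R
from cell import env
def rot(q): return R.from_quat([q[1],q[2],q[3],q[0]]).as_matrix()
def ray(pic,px):  # px (col,row)
    u=cv2.undistortPoints(np.array([[px]],float),np.array(pic["K"]),np.array(pic["dist"]))[0,0]
    return np.array(pic["position"]),rot(pic["orientation"])@np.array([u[0],u[1],1])
def atz(pic,px,z):
    o,d=ray(pic,px); return o+d*(z-o[2])/d[2]
def proj(pic,P):
    M=rot(pic["orientation"]).T; rv=cv2.Rodrigues(M)[0]; tv=-M@np.array(pic["position"])
    return cv2.projectPoints(np.array(P,float).reshape(-1,3),rv,tv,np.array(pic["K"]),np.array(pic["dist"]))[0][:,0]
E
python3 - <<'E'
from h import *
for n in("top","scene"):
    p=env.get_image(n); cv2.imwrite(f"pics/{n}0.png",p["image"][:,:,::-1]); print(n,p["position"],rot(p["orientation"])[:,2],p["K"][0][0])
    for q,z in(("socket_small",.066),("socket_medium",.066),("socket_large",.066),("foot_a",.03),("foot_a_nut",.044)):
        for d in env.trace(q,p)[:6]:
            r,c=d["at"]; print(q,round(d["p"],2),(round(c),round(r)),d["region"].sum(),atz(p,(c,r),z).round(3))
s=env.state(); print(s["tcp_pos"],s["eef_rot"],s["opening"],s["force"],env.tip_extent)
E
```

```text
pics
top [ 0.37741565 -0.00470592  1.27956044] [ 0.13969957 -0.0104255  -0.99013905] 491.71662163566924
socket_small 0.73 (373, 201) 153 [ 0.563 -0.239  0.066]
socket_small 0.7 (349, 178) 131 [ 0.623 -0.18   0.066]
socket_small 0.58 (325, 196) 114 [ 0.578 -0.119  0.066]
socket_small 0.41 (326, 170) 137 [ 0.645 -0.121  0.066]
socket_medium 0.48 (176, 138) 1097 [0.735 0.257 0.066]
socket_medium 0.26 (322, 198) 140 [ 0.574 -0.109  0.066]
socket_large 0.47 (393, 222) 259 [ 0.509 -0.286  0.066]
foot_a 0.82 (227, 209) 1055 [0.555 0.13  0.03 ]
foot_a 0.64 (349, 129) 991 [ 0.762 -0.191  0.03 ]
foot_a 0.62 (175, 138) 1036 [0.746 0.267 0.03 ]
scene [ 0.92265202 -0.50526119  0.60972753] [-0.42177151  0.61956582 -0.66200226] 401.274985496094
socket_small 0.91 (246, 261) 443 [ 0.607 -0.152  0.066]
socket_small 0.89 (198, 304) 532 [ 0.598 -0.267  0.066]
socket_small 0.84 (244, 289) 478 [ 0.641 -0.202  0.066]
socket_small 0.73 (279, 274) 458 [ 0.671 -0.143  0.066]
socket_small 0.67 (230, 238) 461 [ 0.546 -0.123  0.066]
socket_small 0.41 (410, 195) 912 [0.78  0.188 0.066]
socket_medium 0.62 (224, 215) 358 [ 0.495 -0.08   0.066]
socket_large 0.65 (156, 311) 767 [ 0.553 -0.314  0.066]
foot_a 0.84 (311, 341) 2659 [ 0.773 -0.201  0.03 ]
foot_a 0.74 (407, 191) 902 [0.762 0.245 0.03 ]
foot_a 0.59 (306, 198) 952 [0.583 0.094 0.03 ]
foot_a_nut 0.59 (306, 191) 920 [0.578 0.099 0.044]
[0.22183801 0.55748705 0.24830026] [-2.55784353e-06  1.88245538e-01  9.82121997e-01 -6.35388695e-06] 0.08532565801244477 [ 0.35028684 -0.13487216 -0.26957604] 0.017
```

```bash
python3 - <<'E'
import cv2
a=cv2.imread("pics/top0.png")[90:265,130:430]; b=cv2.imread("pics/scene0.png")[150:390,110:470]
cv2.imwrite("pics/c1.png",cv2.resize(a,(780,455),interpolation=2)); cv2.imwrite("pics/c2.png",cv2.resize(b,(792,528),interpolation=2))
E
```

```text
(no output)
```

View pics/c1.png

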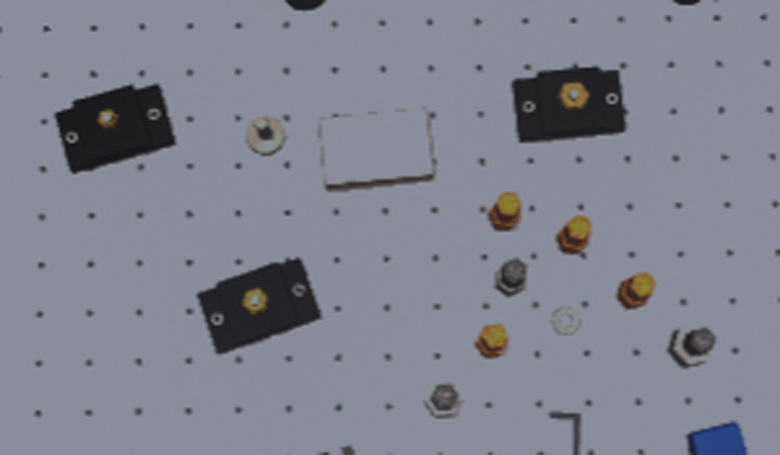

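View pics/c2.png

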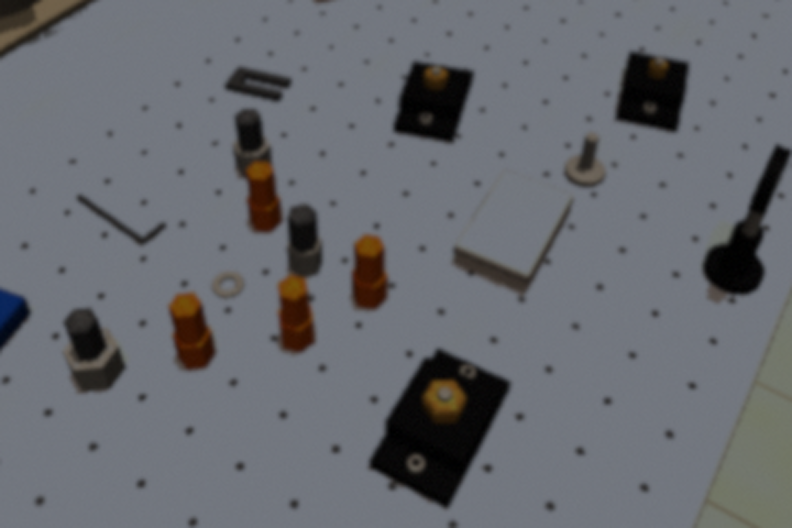

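The top crop shows the near foot at crop (255,300). The steel sockets are at (443,400), (511,275) and (692,343), with four orange decoys. The near nut is about 25 px wide in the top crop, against 28 and 20 px for the back ones, so it is probably the 22 mm nut and takes the medium socket. I'll enlarge the relevant patches next.

```bash
python3 - <<'E'
import cv2,numpy as np
t=cv2.imread("pics/top0.png");s=cv2.imread("pics/scene0.png")
def cr(im,c,r):
    a=im[r-21:r+21,c-28:c+28]; a=cv2.resize(a,(392,294),interpolation=cv2.INTER_CUBIC); a=cv2.convertScaleAbs(a,alpha=1.6)
    for k in range(0,392,70): cv2.putText(a,str(c-28+k//7),(k,10),0,.35,(0,255,255),1); cv2.line(a,(k,12),(k,18),(0,255,255),1)
    for k in range(0,294,70): cv2.putText(a,str(r-21+k//7),(0,k+12),0,.35,(0,255,0),1); cv2.line(a,(26,k),(32,k),(0,255,0),1)
    return a
cv2.imwrite("pics/c3.png",np.vstack([np.hstack([cr(t,300,244),cr(s,224,215)]),np.hstack([cr(t,227,207),cr(s,306,196)])]))
E
```

```text
(no output)
```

View pics/c3.png

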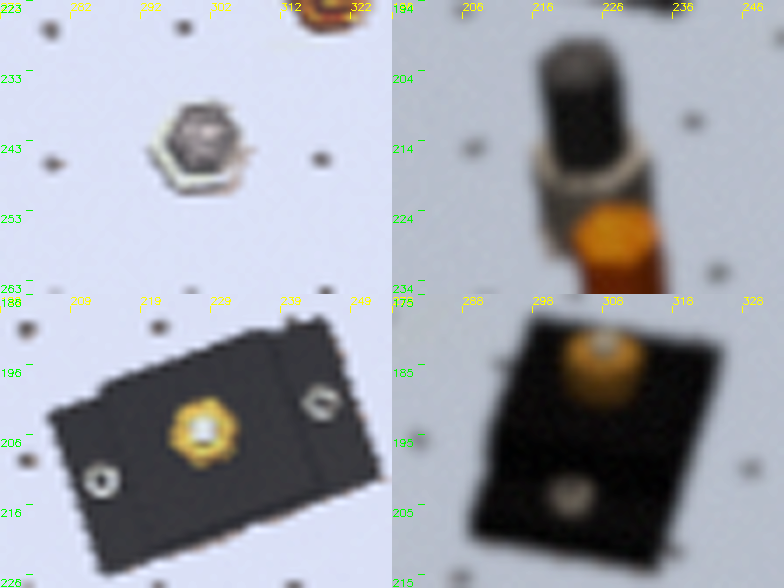

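```bash
cat > fit.py <<'E'
from h import *
from scipy.optimize import minimize
S=6
def hexp(af,z0,z1):
    a=np.deg2rad(30+60*np.arange(6)); r=af/2/np.cos(np.pi/6)
    return [(r*np.cos(t),r*np.sin(t),z) for t in a for z in(z0,z1)]
def box(x,y,z): return [(i*x/2,j*y/2,k) for i in(-1,1) for j in(-1,1) for k in(0,z)]
def crop(im,c,r,h):
    a=im[r-h:r+h,c-h:c+h]; return cv2.resize(a,None,fx=S,fy=S,interpolation=cv2.INTER_CUBIC)
def render(pic,parts,p,c,r,h):
    m=np.zeros((2*h*S,2*h*S),np.uint8); Z=R.from_euler('z',p[2]).as_matrix()
    for q in parts:
        uv=proj(pic,np.array(q)@Z.T+[p[0],p[1],0]); uv=(uv-[c-h,r-h]+.5)*S-.5
        cv2.fillConvexPoly(m,cv2.convexHull(np.round(uv*16).astype(np.int32)),1,shift=4)
    return m>0
def fit(views,parts,p0,yaws,rad=.012):
    best=None
    def cost(p): 
        e=0
        for pic,mask,c,r,h,valid in views:
            g=render(pic,parts,p,c,r,h); e+=((g!=mask)&valid).sum()/mask.sum()
        return e
    for y in yaws:
        x0=np.array([*p0,y]); sx=np.vstack([x0,x0+[rad,0,0],x0+[0,rad,0],x0+[0,0,.15]])
        o=minimize(cost,x0,method='Nelder-Mead',options=dict(initial_simplex=sx,xatol=1e-4,fatol=1e-4,maxiter=200))
        print("  yaw0",round(y,2),o.x.round(4),round(o.fun,3))
        if best is None or o.fun<best.fun: best=o
    return best.x
E
cat > m.py <<'E'
from fit import *
P={n:env.get_image(n) for n in("top","scene")}
def view(n,c,r,h,f):
    a=crop(P[n]["image"],c,r,h).astype(float); m=f(a).astype(np.uint8)
    k,l,st,_=cv2.connectedComponentsWithStats(m); i=1+st[1:,4].argmax()
    return [P[n],l==i,c,r,h,np.ones(m.shape,bool)]
import sys
dark=lambda t:(lambda a:a.mean(2)<t)
foot=[box(.064,.110,.012),box(.064,.064,.030)]; nut=[hexp(.022,.03,.0415)]
# foot: dark or brass
fm=lambda a:(a.mean(2)<62)|((a[...,0]-a[...,2])>35)
vs=[view("top",227,209,32,fm),view("scene",306,196,32,fm)]
for v in vs: print(v[1].sum()/36)
for k in([0],[1],[0,1]): print("foot",k,fit([vs[i] for i in k],foot+nut,(.555,.13),[.2,.35]))
mid=[hexp(.022,.03,.066)]
for name,(tc,tr),(sc,sr) in(("med",(301,242),(223,206)),):
    vs=[view("top",tc,tr,16,dark(95)),view("scene",sc,sr,16,lambda a:(a.mean(2)<75)&(a[...,0]-a[...,2]<30))]
    vs[1][5][(13+16-2)*S//1:,:]=False
    for v in vs: print(v[1].sum()/36)
    p0=atz(P["top"],(tc,tr),.066)[:2]; print(p0)
    for k in([0],[1],[0,1]): print(name,k,fit([vs[i] for i in k],mid,p0,[0,.35,.7],.005))
    cv2.imwrite("pics/m.png",np.hstack([np.dstack([v[1]*255]*3) for v in vs]))
E
python3 m.py
python3 - <<'E'
from h import *
p=env.get_image("top")
for n,px in(("med",(300.7,241.9)),("small",(327,195)),("orange",(320,220)),("large",(399,220))): print(n,atz(p,px,.066).round(3))
a=p["image"]; print([a[r,c] for r,c in((242,301),(246,294),(230,301),(207,210),(207,229))])
b=env.get_image("scene")["image"]; print([b[r,c] for r,c in((204,222),(212,222),(226,219),(209,240),(195,300))])
E
```

```text
993.6388888888889
927.0833333333334
  yaw0 0.2 [0.5633 0.1271 0.3322] 0.109
  yaw0 0.35 [0.5628 0.1272 0.3334] 0.109
foot [0] [0.56282686 0.12724655 0.33343364]
  yaw0 0.2 [0.5651 0.1292 0.3554] 0.082
  yaw0 0.35 [0.565  0.129  0.3581] 0.081
foot [1] [0.56495511 0.12904853 0.35807672]
  yaw0 0.2 [0.5638 0.1282 0.3313] 0.219
  yaw0 0.35 [0.5636 0.1285 0.3308] 0.22
foot [0, 1] [0.56376568 0.12824949 0.3313457 ]
69.36111111111111
272.3888888888889
[ 0.46405851 -0.05535513]
  yaw0 0 [ 0.4639 -0.0546  0.0103] 0.191
  yaw0 0.35 [ 0.464  -0.0546  0.0413] 0.194
  yaw0 0.7 [ 0.4639 -0.0547  1.0681] 0.191
med [0] [ 0.46393448 -0.05465769  1.06811457]
  yaw0 0 [ 0.4684 -0.0549 -0.0476] 0.024
  yaw0 0.35 [ 0.4686 -0.0555  0.164 ] 0.035
  yaw0 0.7 [ 0.4684 -0.0548  0.5719] 0.032
med [1] [ 0.46839447 -0.05493284 -0.04755498]
  yaw0 0 [ 0.464  -0.0544  0.0208] 0.379
  yaw0 0.35 [ 0.4641 -0.0544  0.0406] 0.382
  yaw0 0.7 [ 0.4641 -0.0544  1.0889] 0.382
med [0, 1] [ 0.4639769  -0.05437029  0.02079732]
med [ 0.464 -0.055  0.066]
small [ 0.581 -0.123  0.066]
orange [ 0.518 -0.104  0.066]
large [ 0.514 -0.301  0.066]
[array([88, 85, 86], dtype=uint8), array([90, 91, 95], dtype=uint8), array([136, 140, 154], dtype=uint8), array([35, 36, 39], dtype=uint8), array([115, 115,  65], dtype=uint8)]
[array([47, 45, 43], dtype=uint8), array([13, 13, 11], dtype=uint8), array([41, 37, 33], dtype=uint8), array([111, 115, 123], dtype=uint8), array([3, 5, 3], dtype=uint8)][ WARN:0@12.164] global loadsave.cpp:1063 imwrite_ Unsupported depth image for selected encoder is fallbacked to CV_8U.
```

```bash
cat > go.py <<'E'
from h import *
import sys
# usage: go.py x y z yawdeg(of tool y axis, mod 180) -> delta in tool axes
def delta(x,y,z,yaw):
    s=env.state(); M=rot(s["eef_rot"]); d=M.T@(np.array([x,y,z])-s["tcp_pos"])
    cur=np.arctan2(M[1,1],M[0,1]); 
    print("t",round(s["t"],2),"tcp",np.round(s["tcp_pos"],4),"yawY",np.rad2deg(cur).round(2),"tilt",np.rad2deg(np.arccos(-M[2,2])).round(2),"q6",round(s["qpos"][5],2),"F",np.round(s["force"],1),"open",round(s["opening"],4))
    dy=(np.deg2rad(yaw)-cur+np.pi/2)%np.pi-np.pi/2
    up=M@np.array([0,0,1]); T=R.from_euler('z',cur+dy).as_matrix()@np.array([[0,1,0],[1,0,0],[0,0,-1]])
    # T: tool y along yaw, z down
    print("shift",d.round(4),"rotvec",R.from_matrix(M.T@T).as_rotvec().round(4),"world d",np.round(np.array([x,y,z])-s["tcp_pos"],4))
delta(*map(float,sys.argv[1:5]))
E
for y in 1 61 121; do python3 go.py .465 -.055 .15 $y; done
python3 - <<'E'
from h import *
p=env.get_image("top"); print(atz(p,(227.6,205.3),.044), atz(p,(261,263),0))
E
```

```text
t 0.8 tcp [0.2219 0.5575 0.2483] yawY 68.3 tilt 0.0 q6 -0.09 F [-0.6  0.   0.1] open 0.0854
shift [-0.4524 -0.4792  0.0983] rotvec [ 0.     -0.      1.1746] world d [ 0.2431 -0.6125 -0.0983]
t 0.8 tcp [0.2219 0.5575 0.2483] yawY 68.3 tilt 0.0 q6 -0.09 F [-0.6  0.   0.1] open 0.0854
shift [-0.4524 -0.4792  0.0983] rotvec [ 0.     -0.      0.1274] world d [ 0.2431 -0.6125 -0.0983]
t 0.8 tcp [0.2219 0.5575 0.2483] yawY 68.3 tilt 0.0 q6 -0.09 F [-0.6  0.   0.1] open 0.0854
shift [-0.4524 -0.4792  0.0983] rotvec [ 0.      0.     -0.9198] world d [ 0.2431 -0.6125 -0.0983]
[0.56225146 0.12781461 0.044     ] [0.41637427 0.04666865 0.        ]
```

Request:
apply_moves([
  [[-0.038,-0.04,0.004,0,0,0,90],[-0.038,-0.04,0.004,0,0,0,90],[-0.038,-0.04,0.004,0,0,0,90],[-0.038,-0.04,0.004,0,0,0,90],[-0.038,-0.04,0.004,0,0,0,90],[-0.038,-0.04,0.004,0,0,0,90],[-0.038,-0.04,0.004,0,0,0,90],[-0.038,-0.04,0.004,0,0,0,90],[-0.038,-0.04,0.004,0,0,0,90],[-0.038,-0.04,0.004,0,0,0,90],[-0.038,-0.04,0.004,0,0,0,90],[-0.036,-0.038,0.004,0,0,0,90]],
])

```text
t: 2.35
tcp_pos: [0.4748, -0.0697, 0.2012]
eef_rot: [0.005, 0.185, 0.983, 0.002]
force: [1.1, 0.6, 0.7]
opening: 0.0553
```

```bash
python3 go.py .465 -.055 .1 61
```

```text
t 2.35 tcp [ 0.4748 -0.0697  0.2012] yawY 68.69 tilt 0.59 q6 -1.46 F [1.1 0.6 0.7] open 0.0553
shift [0.0154 0.0095 0.1011] rotvec [0.0063 0.0082 0.1342] world d [-0.0098  0.0147 -0.1012]
```

Request:
apply_moves([
  [[0.015,0.0095,0.04,0.006,0.008,0.134,90],[0,0,0.04,0,0,0,90],[0,0,0.02,0,0,0,90],[0,0,0,0,0,0,90]],
])

```text
t: 2.85
tcp_pos: [0.4661, -0.0604, 0.0994]
eef_rot: [0.001, 0.256, 0.967, -0.0]
force: [0.6, -0.1, 0.8]
opening: 0.0556
```

```bash
python3 go.py .465 -.055 .052 61; python3 - <<'E'
from h import *
a=env.get_image("top")["image"][200:285,240:360,::-1]; b=env.get_image("scene")["image"][150:260,150:300,::-1]
cv2.imwrite("pics/c4.png",np.hstack([cv2.resize(a,(395,280),interpolation=2),cv2.resize(b,(382,280),interpolation=2)]))
E
```

```text
t 2.85 tcp [ 0.4661 -0.0604  0.0994] yawY 60.33 tilt 0.16 q6 -1.29 F [ 0.6 -0.1  0.8] open 0.0556
shift [0.0038 0.0042 0.0474] rotvec [ 0.0002  0.0028 -0.0116] world d [-0.0011  0.0054 -0.0474]
```

View pics/c4.png

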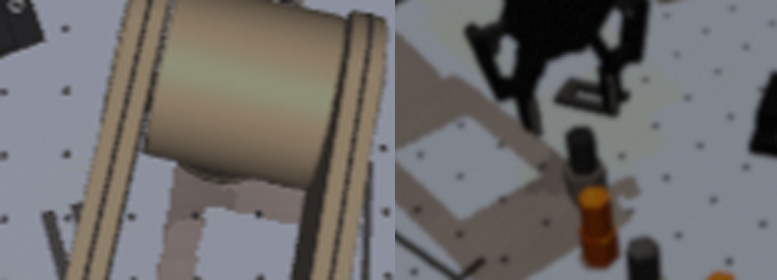

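The picture shows the arm over the medium socket, at right-crop (580,150), and the fingers open above it. I'll descend and grip.

Request:
apply_moves([
  [[0.004,0.004,0.015,0,0.003,0,90],[0,0,0.016,0,0,0,90],[0,0,0.016,0,0,0,90],[0,0,0,0,0,0,90]],
])

```text
t: 3.45
tcp_pos: [0.468, -0.0549, 0.0537]
eef_rot: [0.004, 0.255, 0.967, 0.0]
force: [0.1, -0.5, 0.6]
opening: 0.0553
```

```bash
python3 go.py .465 -.055 .052 61
```

```text
t 3.45 tcp [ 0.468  -0.0549  0.0537] yawY 60.39 tilt 0.42 q6 -1.28 F [ 0.1 -0.5  0.6] open 0.0553
shift [ 0.0026 -0.0016  0.0016] rotvec [ 0.0024  0.007  -0.0106] world d [-0.003  -0.0001 -0.0017]
```

Request:
apply_moves([
  [[0.002,-0.001,0.0,0.002,0.007,0,150],[0,0,0,0,0,0,200],[0,0,0,0,0,0,255],[0,0,0,0,0,0,255],[0,0,0,0,0,0,255]],
], squeeze=35)

```text
t: 4.08
tcp_pos: [0.4661, -0.0551, 0.0543]
eef_rot: [0.0, 0.256, 0.967, 0.0]
force: [-0.4, 0.0, -1.5]
opening: 0.0215
```

```bash
python3 go.py .465 -.055 .054 61
```

```text
t 4.08 tcp [ 0.4661 -0.0551  0.0543] yawY 60.38 tilt 0.03 q6 -1.28 F [-0.4  0.  -1.5] open 0.0215
shift [ 0.001  -0.0005  0.0003] rotvec [ 0.0005  0.0003 -0.0108] world d [-0.0011  0.0001 -0.0003]
```

```bash
python3 go.py .5638 .128 .125 79.3
```

```text
t 4.08 tcp [ 0.4661 -0.0551  0.0543] yawY 60.38 tilt 0.03 q6 -1.28 F [-0.4  0.  -1.5] open 0.0215
shift [ 0.0056  0.2074 -0.0706] rotvec [ 0.0004  0.0004 -0.3302] world d [0.0977 0.1831 0.0707]
```

Request:
apply_moves([
  [[0,0,-0.03,0,0,0,255],[0,0,-0.03,0,0,0,255],[0,0,-0.01,0,0,0,255]],
])

```text
t: 4.45
tcp_pos: [0.4647, -0.0548, 0.1246]
eef_rot: [-0.001, 0.256, 0.967, 0.0]
force: [0.4, -0.7, -1.8]
opening: 0.0214
```

```bash
python3 go.py .5638 .128 .125 79.3
```

```text
t 4.45 tcp [ 0.4647 -0.0548  0.1246] yawY 60.38 tilt 0.17 q6 -1.28 F [ 0.4 -0.7 -1.8] open 0.0214
shift [ 0.0042  0.2079 -0.0005] rotvec [-0.     -0.0029 -0.3302] world d [0.0991 0.1828 0.0004]
```

Request:
apply_moves([
  [[0.001,0.045,0,0,0,0,255],[0.001,0.05,0,0,0,0,255],[0.001,0.05,0,0,0,0,255],[0.001,0.045,0,0,0,0,255],[0,0.017,0,0,0,-0.165,255],[0,0,0,0,0,-0.165,255],[0,0,0,0,0,0,255]],
])

```text
t: 5.32
tcp_pos: [0.5656, 0.1325, 0.1196]
eef_rot: [-0.002, 0.091, 0.996, -0.0]
force: [0.4, 0.0, -1.0]
opening: 0.0209
```

```bash
python3 go.py .5638 .128 .115 79.3
```

```text
t 5.33 tcp [0.5656 0.1325 0.1196] yawY 79.61 tilt 0.29 q6 -1.25 F [ 0.4  0.  -1. ] open 0.0209
shift [ 0.001  -0.0047  0.0046] rotvec [-0.0014 -0.0048  0.0054] world d [-0.0018 -0.0045 -0.0046]
```

Request:
apply_moves([
  [[0.001,-0.0047,0.004,-0.001,-0.005,0.005,255],[0,0,0,0,0,0,255],[0,0,0,0,0,0,255]],
])

```text
t: 5.7
tcp_pos: [0.5628, 0.1267, 0.1141]
eef_rot: [-0.001, 0.097, 0.995, -0.0]
force: [-0.8, 0.7, -1.6]
opening: 0.0213
```

```bash
python3 go.py .5638 .128 .115 79.3; python3 - <<'E'
from h import *
p=env.get_image("scene"); b=p["image"][150:240,246:366,::-1]
q=env.get_image("top"); a=q["image"][165:255,170:290,::-1]
f=lambda z:cv2.convertScaleAbs(cv2.resize(z,(720,540),interpolation=2),alpha=1.6)
B=f(b)
for P in([.5638,.128,.030],[.5638,.128,.048]):
    u=(proj(p,P)[0]-[246,150]+.5)*6; print(u); cv2.circle(B,tuple(int(v) for v in u),3,(0,0,255),-1)
cv2.imwrite("pics/c5.png",B)
E
```

```text
t 5.7 tcp [0.5628 0.1267 0.1141] yawY 78.81 tilt 0.08 q6 -1.24 F [-0.8  0.7 -1.6] open 0.0213
shift [-0.0008  0.0015 -0.0009] rotvec [-0.001  -0.001  -0.0085] world d [0.001  0.0013 0.0009]
[368.92662403 225.81549823]
[370.92433004 188.80207869]
```

View pics/c5.png

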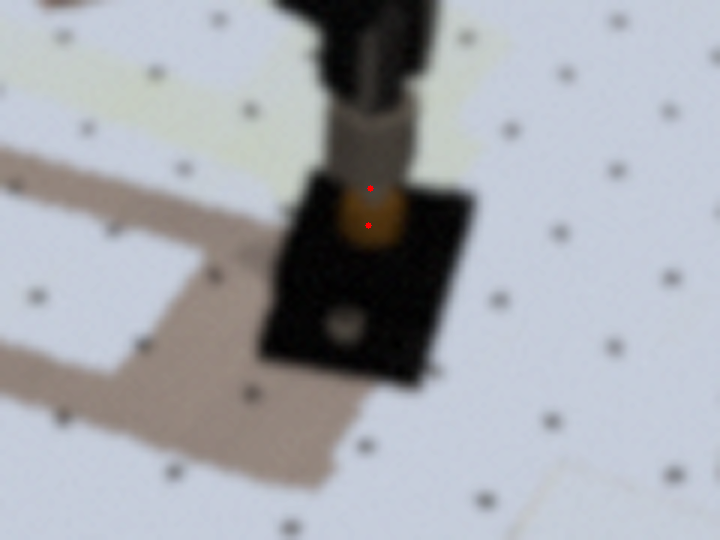

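The scene crop shows the socket mouth, around (371,190), right over the nut at about (373,220). I'll lower it.

Request:
apply_moves([
  [[-0.0005,0.0015,0.005,-0.001,-0.001,-0.008,255],[0,0,0.006,0,0,0,255],[0,0,0.003,0,0,0,255],[0,0,0.002,0,0,0,255]],
])

```text
t: 6.3
tcp_pos: [0.5639, 0.1283, 0.0973]
eef_rot: [0.0, 0.093, 0.996, 0.0]
force: [-0.5, -0.2, -1.2]
opening: 0.0214
```

```bash
python3 go.py .5638 .128 .0845 79.3
```

```text
t 6.3 tcp [0.5639 0.1283 0.0973] yawY 79.31 tilt 0.04 q6 -1.25 F [-0.5 -0.2 -1.2] open 0.0214
shift [ 0.     -0.0003  0.0128] rotvec [0.0003 0.0006 0.0002] world d [-0.0001 -0.0003 -0.0128]
```

Request:
apply_moves([
  [[0,0,0.002,0,0,0,255],[0,0,0.002,0,0,0,255],[0,0,0.002,0,0,0,255]],
])

```text
t: 6.68
tcp_pos: [0.5639, 0.1283, 0.0909]
eef_rot: [0.0, 0.093, 0.996, 0.0]
force: [-0.3, 0.2, -2.0]
opening: 0.021
```

```bash
python3 go.py .5638 .128 .0845 79.3
```

```text
t 6.67 tcp [0.5639 0.1283 0.0909] yawY 79.31 tilt 0.04 q6 -1.25 F [-0.3  0.2 -2. ] open 0.021
shift [ 0.0001 -0.0004  0.0064] rotvec [0.0003 0.0006 0.0002] world d [-0.0001 -0.0003 -0.0064]
```

Request:
apply_moves([
  [[0,0,0.002,0,0,0,255],[0,0,0.002,0,0,0,255],[0,0,0.002,0,0,0,255],[0,0,0.0015,0,0,0,255]],
])

```text
t: 7.18
tcp_pos: [0.5642, 0.1284, 0.0837]
eef_rot: [0.001, 0.093, 0.996, 0.0]
force: [-5.7, -0.9, 12.0]
opening: 0.0213
```

```bash
python3 go.py .5638 .128 .0843 79.3; python3 - <<'E'
from h import *
a=cv2.imread("pics/top0.png")
for n,(c,r) in dict(near=(228,205),br=(351,126),bl=(171,135)).items():
    w=cv2.resize(a[r-14:r+14,c-14:c+14],None,fx=6,fy=6,interpolation=2).astype(float)
    m=((w[...,2]-w[...,0])>20).astype(np.uint8); k=cv2.findContours(m,0,2)[0]; k=max(k,key=cv2.contourArea)
    A=cv2.contourArea(k)/36; Z=(1.28-.04)/(.99)  # rough
    print(n,"area px",A,"AF px",np.sqrt(A/.866))
E
```

```text
t 7.17 tcp [0.5642 0.1284 0.0837] yawY 79.31 tilt 0.07 q6 -1.25 F [-5.7 -0.9 12. ] open 0.0213
shift [ 0.0003 -0.0005 -0.0006] rotvec [0.0004 0.0011 0.0002] world d [-0.0004 -0.0004  0.0006]
near area px 72.08333333333333 AF px 9.123437151958843
br area px 97.5 AF px 10.610683535042943
bl area px 43.5 AF px 7.087379408654308
```

Request:
apply_moves([
  [[0,0,0.0005,0,0,0,255],[0,0,0,0,0,0,255],[0,0,0,0,0,0,255]],
])

```text
t: 7.55
tcp_pos: [0.5644, 0.1284, 0.0838]
eef_rot: [0.001, 0.093, 0.996, 0.0]
force: [-1.4, -0.5, -0.0]
opening: 0.0213
```

```bash
python3 go.py .5638 .128 .0843 79.3; python3 - <<'E'
from h import *
p=env.get_image("scene"); b=p["image"][150:360,120:400,::-1]
cv2.imwrite("pics/c6.png",cv2.convertScaleAbs(cv2.resize(b,(784,588),interpolation=2),alpha=1.6))
s=env.state();print(s["dq"])
E
```

```text
t 7.55 tcp [0.5644 0.1284 0.0838] yawY 79.31 tilt 0.09 q6 -1.25 F [-1.4 -0.5 -0. ] open 0.0213
shift [ 0.0005 -0.0005 -0.0005] rotvec [0.0005 0.0016 0.0002] world d [-0.0006 -0.0004  0.0005]
[ 0.00219171  0.00082555 -0.00087813  0.00150901  0.00232352  0.00129443]
```

View pics/c6.png

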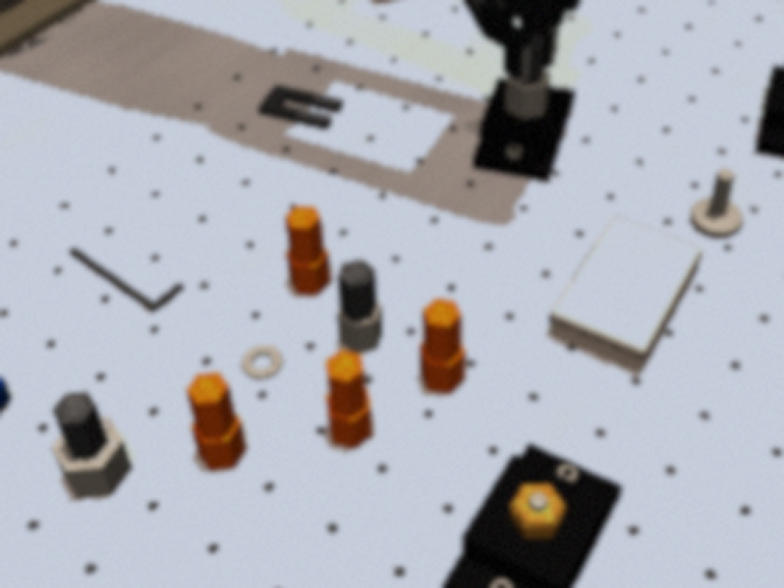

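The final picture shows the medium socket down on the near foot at (525,95), with its nut covered. The small socket at (358,305) and the large one at (90,445) are standing upright.

```bash
python3 -c "
from cell import env
print(env.sign_off())"
```

```text
the job is handed in; nothing more can be done
None
```

The medium socket is on the near foot's nut, held upright in the gripper, and I handed the job in at about 7.6 s of arm time.

**Which socket:** I chose it from the pictures and did not try the small or large socket on. The three nuts measured 7.1, 9.1 and 10.6 px across flats in the top view. The near one is the middle size, 22 mm, which calls for the medium socket.

**Seating:** The socket went down over the nut with no resistance to about 7 mm above the foot. It then met firm contact (12 N upward) at TCP z 0.0837, which puts the mouth about 0.6 mm below the nominal foot top.

**Last checks:**
- Tilt was 0.09°, the opening was 21.3 mm on the 22 mm adapter, and joint speeds were nearly zero.
- The force had eased to about 1.5 N of resting contact.
- In the last picture the small and large sockets stand upright, and the things around them look undisturbed. The screwdriver was out of that crop, but the arm did not go near it.

**Disagreements:** The two cameras differed by about 2 mm on the foot's position and 4.5 mm on the socket's. I used the average of the two for the foot and about the top camera's value for the socket. The free insertion bears these out.

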